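Caliper the limb phantom

ROBOT

A 6-joint arm with a two-finger parallel gripper is mounted at the origin on the work surface. World frame = base frame: x ahead of the robot, y to its left, z up, the work surface at z = 0. Lengths are in m, angles in rad, forces in N, time in s.
With the tool pointing down it reaches from about 0.35 to 0.8 m from the base axis. Payload 7.3 kg.
Tool frame: the origin (TCP) lies between the finger pads; the fingertips stand 25 mm ahead of it and the grasp point (between the pads) lies 6 mm ahead of it (r.tip_extent is the distance from the TCP to the fingertips, in m); z points along the fingers, y is the line along which they close (so a half turn about z gives the same grasp; the last joint's range is limited). The gripper opens to 85 mm and grips with 20 to 120 N. Pads are 22 mm wide; open, the fingers measure 114 mm over their backs; the gripper's body (76 mm by 85 mm) begins 54 mm behind the grasp point. The pads swing forward as they close: fully open they stand 13 mm farther back than shut.
Start: joints at [-1.401, 0.342, 1.524, -0, 1.275, -0.146], TCP at [0.163, -0.499, 0.256] pointing down, gripper open.
Joint ranges: [-2.53, 2.53], [-0.77, 2.02], [0.04, 2.7], [-1, 4.14], [0.28, 2.66], [-3.11, 3.11]. Speed limits (rad/s): [2.57, 2.57, 3.14, 3.14, 3.14, 3.14].

INTERFACE

Orientations are given as a unit quaternion [x, y, z, w].
In Python, from workcell import r, command_gripper, optics gives the robot as it stands. The module is installed in compiled form; this text tells all that it offers. Calls block until the motion is done:
- r.reach(position, orientation): joint-space move of the TCP to a pose.
- r.move_straight(position, orientation=None, speed=0.15, max_force=None): straight line of the TCP; orientation=None keeps the orientation; speed is the mean speed in m/s. With max_force (N) it stops when the force on the tool has changed by that much, and returns True; else False.
- r.movej(angles): joint-space move.
- command_gripper(opening, force=None): finger opening in m; force is the grip in N (None keeps the last); returns when the fingers have stopped.
- r.hold(seconds).
- r.solve_ik(position, orientation): joint angles nearest the present ones, or None.
- r.read_state(): the state.
- optics.get_image(name): name is "scene" or "top" or "wrist"; returns (picture, depth): 480x640x3 uint8, red, green, blue; 480x640 float32, m along the optical axis (not along the pixel's ray), 0 where there is no reading.
- optics.camera_model(name): a dict with "K" (3x3 intrinsics, pixels), "R" (3x3) and "t" (3): a world point X has camera coordinates R X + t; the wrist camera has in their place "tool_from_camera" (4x4, takes a point from camera to tool coordinates, whose origin is the TCP and whose axes are the flange's). Camera axes: x right, y down, z forward; pixel columns grow to the right and rows downward; lengths in m; the calibration is good to about 2 mm. A picture is of the moment at which its call begins: read the wrist's pose just before it. camera_model takes no time and is no camera call.
A pose or a line that the arm cannot do raises r.PlanningError and nothing moves.
- r.finish_job(): hands the job in; it is judged then, once.
The state is a dict: "time_s": time; "joint_positions": joint angles; "dq": joint speeds; "tau": joint torques, N m; "eef_pos": TCP position; "eef_rot": TCP orientation; "contact_force": force on the tool from outside, world axes, zero at the start; "torque": the same for the moment, N m; "grip_width": finger opening in m; "grip_force": force on a finger pad.
Only numpy, scipy, OpenCV 4.12 (cv2) and the standard library are available. Lean on these libraries where they do the work, as an engineer would, in place of code of your own. Each camera call takes 0.05 s, during which the arm holds its last target. There are 200 camera calls.

TASK

Measure the cream limb phantom: stand it upright on the caliper's bed, between the open jaw and the sprung pad. Then slide the orange-tabbed jaw shut on it until the pad's black pointer stands in the green band, never squeezing it on into the end of the spring, and let go, leaving it clamped there. Leave the teal phantom standing where it is.

Things in the scene. Friction and masses are not known exactly. Their poses are not given: they have to be found in the camera images.
- limb_phantom: Loose upright cream plastic cylinder, 45 mm diameter, 70 mm tall, about 130 g, with a dark steel dot on top. Stands on the table. Origin: centre of its underside, z up its axis.
- teal_phantom: Loose upright teal cylinder of the same size with a white dot on top; not to be measured. Origin: centre of its underside. It, the cream phantom and a small brown bottle (40 mm diameter, 75 mm tall) stand in changing places, at least 95 mm apart centre to centre.
- caliper: Bench caliper fixed to the table: white bed 110 (x) by 350 mm (y), flat top 12 mm above the table. Origin: centre of the bed's underside, z up. The jaw at its -y end closes to +y on the sprung pad, whose face rests at y = +65 mm; behind it a grey housing (y +110 to +170, top at 62 mm). Jaw and pad faces are flat, 60 mm wide, centred on x = 0, from the bed up to 63 mm above the table.
- jaw (a joint): Travel of the sliding jaw, m: 0 open, grows as it closes, at most 0.125; starts at 0 to 0.03. Face at caliper y = -65 mm + travel. Takes about 8 N to slide, stays where left. Orange grip tab, centre at caliper x = 0, y = -105 mm + travel: 24 mm along x, 20 along y, 36 to 88 mm above the table; pinch it across x, or push it.
- pad (a joint): How far the sprung pad is pushed back to +y, m: 0 at rest, 0.03 at its end stop. Spring 1.2 N plus 120 N/m; it returns by itself. Its black pointer bar lies over the housing's top: on the white strip at rest, on the green band from 0.005 to 0.025, red beyond.

How it is judged:
By the outcome, as a careful person would: the job done as asked, in the order asked, and still so for the second after the job is handed in, with the robot touching nothing.
It also fails if it takes over 51 s, if anything falls off the work surface, if the arm or the gripper's body presses on something with over 40 N, if the wrist force passes 120 N, or if a joint passes its speed limit or range.

## Working session

There is one attempt and no reset: what is moved stays moved. The work goes in short steps, each a Python script; the robot and the scene stay as the last script left them, time stands still between calls to the robot, and variables do not carry over. Pictures are saved under pics/ and viewed, at most 10 in all, crops included, and the job is handed in when it is done.

```bash
mkdir -p pics
python3 - <<'E'
from workcell import r, command_gripper, optics
import cv2,numpy as np
for n in("top","scene"):
    p,d=optics.get_image(n); cv2.imwrite(f"pics/{n}0.png",p[...,::-1]); np.savez(f"{n}0.npz",p=p,d=d)
    m=optics.camera_model(n); print(n,m, -m["R"].T@m["t"])
s=r.read_state();print(s["time_s"],s["eef_rot"],s["contact_force"],s["grip_width"],optics.camera_model("wrist"))
E
```

```text
top {'K': array([[440.92012404,   0.        , 314.84638048],
       [  0.        , 440.92012404, 237.930316  ],
       [  0.        ,   0.        ,   1.        ]]), 'R': array([[-0.01695006, -0.99962903, -0.02131911],
       [-0.99781388,  0.01827377, -0.06351007],
       [ 0.06387609,  0.02019601, -0.99775346]]), 't': array([-0.03394276,  0.54228132,  0.84461796])} [ 0.48656961 -0.0608976   0.87643719]
scene {'K': array([[566.93218449,   0.        , 321.76389053],
       [  0.        , 566.93218449, 238.97209269],
       [  0.        ,   0.        ,   1.        ]]), 'R': array([[-0.75790973,  0.652353  , -0.00289933],
       [ 0.45902792,  0.53013438, -0.71291718],
       [-0.46353663, -0.54165774, -0.70124224]]), 't': array([ 0.4349281 , -0.20208921,  1.25659496])} [1.00487862 0.50405217 0.73836559]
0.1 [ 9.87556911e-01  1.57260592e-01 -3.69485437e-06 -6.72883969e-04] [-0.22522249 -0.92851972  0.30968974] 0.08548671361804236 {'K': array([[346.2383149 ,   0.        , 317.71765485],
       [  0.        , 346.2383149 , 240.34760134],
       [  0.        ,   0.        ,   1.        ]]), 'tool_from_camera': array([[ 9.78005857e-04, -9.65886119e-01, -2.58965344e-01,
         6.47942745e-02],
       [ 9.99999520e-01,  9.58283544e-04,  2.02392392e-04,
         2.94877282e-04],
       [ 5.26742262e-05, -2.58965418e-01,  9.65886593e-01,
        -1.16976524e-01],
       [ 0.00000000e+00,  0.00000000e+00,  0.00000000e+00,
         1.00000000e+00]])}
```

View pics/top0.png

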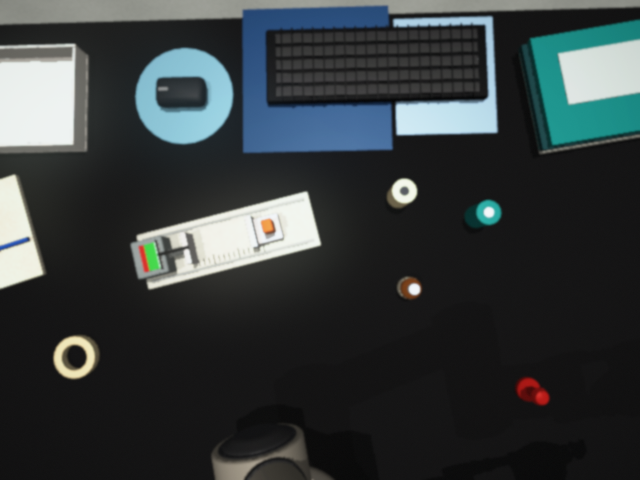

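View pics/scene0.png

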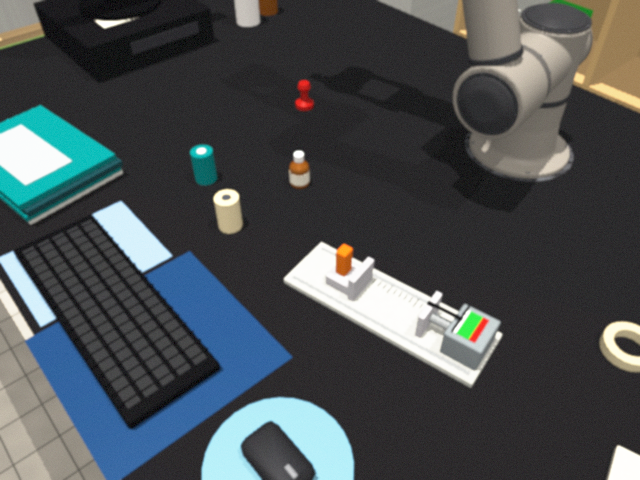

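The top view shows the cream phantom's top at about (404,190), the teal one at (489,212) and the bottle at (412,288). The bed's corners are near (308,192), (321,243), (148,288) and (137,236), with the tab at (267,227). In the scene view the caliper's +y end (housing) is at (470,335), with the tab at (344,262).

```bash
cat > h.py <<'E'
import cv2,numpy as np
from workcell import r, command_gripper, optics
def ray(n,uv,z):
    m=optics.camera_model(n);uv=np.atleast_2d(uv).astype(float)
    d=np.c_[uv,np.ones(len(uv))]@np.linalg.inv(m["K"]).T@m["R"]; c=-m["R"].T@m["t"]
    return c+d*((np.broadcast_to(z,len(uv))-c[2])/d[:,2])[:,None]
def cloud(n,d):
    v,u=np.mgrid[:480,:640];m=optics.camera_model(n)
    P=(np.dstack([u,v,np.ones_like(u)])*d[...,None])@np.linalg.inv(m["K"]).T
    return (P-m["t"])@m["R"]
def blobs(mask,amin=15):
    n,l,s,c=cv2.connectedComponentsWithStats(mask.astype(np.uint8))
    return [(l==i,s[i,4],c[i]) for i in range(1,n) if s[i,4]>=amin]
E
python3 - <<'E'
from h import *
for n in("top","scene"):
    f=np.load(n+"0.npz");p,d=f["p"],f["d"];W=cloud(n,d);h=cv2.cvtColor(p,cv2.COLOR_RGB2HSV);H,S,V=[h[...,i] for i in range(3)]
    box=(W[...,0]>.3)&(W[...,0]<.8)&(abs(W[...,1])<.5)&(d>0)
    bed=box&(S<50)&(V>150)&(W[...,2]>.004)&(W[...,2]<.02)&(W[...,0]<.75)
    b=max(blobs(bed),key=lambda q:q[1]); P=W[b[0]]
    print(n,"bed",b[1],cv2.minAreaRect(P[:,:2].astype(np.float32)),np.median(P[:,2]))
    print(" hull z=.012",cv2.minAreaRect(ray(n,np.argwhere(b[0])[:,::-1],.012)[:,:2].astype(np.float32)))
    for nm,m in(("orange",(H>5)&(H<16)&(S>150)&(V>100)),("green",(H>50)&(H<70)&(S>150)),("cream",(H>15)&(H<40)&(S>15)&(S<110)&(V>120)),("teal",(H>80)&(H<95)&(S>150))):
        for q in blobs(m&box):
            Q=W[q[0]];print(nm,q[1],q[2].round(1),"med",np.median(Q,0).round(4),"zmax",np.percentile(Q[:,2],95).round(4))
    # upper surfaces of upright things
    t=box&(W[...,2]>.062)&(W[...,2]<.09)
    for q in blobs(t): 
        print("tall",q[1],q[2].round(1),W[q[0]].mean(0).round(4),[x for x in cv2.minAreaRect(W[q[0]][:,:2].astype(np.float32))[1]],"z=.07 ray",ray(n,q[2],.07)[0].round(4))
E
```

```text
top bed 6924 ((0.5421708822250366, 0.1291050910949707), (0.10989144444465637, 0.3495919108390808), 13.433952331542969) 0.012789721702387635
 hull z=.012 ((0.5419256687164307, 0.128799170255661), (0.10990427434444427, 0.34905704855918884), 13.40603256225586)
orange 100 [267.6 226.1] med [0.5599 0.0408 0.0878] zmax 0.0906
orange 117 [407.3 286.6] med [ 0.4473 -0.2123  0.0519] zmax 0.0565
green 201 [151.  256.4] med [0.5104 0.2605 0.0636] zmax 0.066
cream 19 [ 85.3 131.4] med [0.7674 0.42   0.0048] zmax 0.0097
cream 115 [400.3 194.8] med [ 0.6149 -0.199   0.0678] zmax 0.072
cream 29 [412.4 183.5] med [ 0.6389 -0.2281  0.0693] zmax 0.0718
cream 17 [240.1 208.1] med [0.604  0.1039 0.0117] zmax 0.0146
cream 30 [203.4 217.7] med [0.5857 0.1766 0.0118] zmax 0.0144
cream 16 [188.5 221.5] med [0.5796 0.2071 0.0117] zmax 0.0142
cream 102 [152.5 231.8] med [0.5596 0.2836 0.0125] zmax 0.0153
cream 274 [197.4 248.9] med [0.5242 0.1876 0.0131] zmax 0.0193
cream 131 [174.2 241.2] med [0.5407 0.2342 0.0131] zmax 0.043
cream 20 [268.  243.6] med [0.5318 0.049  0.0124] zmax 0.0144
cream 24 [257.  249.2
[... 2946 characters left out ...]
0458596795797348, 0.04432046785950661] z=.07 ray [ 0.5842 -0.3568  0.07  ]
tall 95 [298.2 155.6] [ 0.4465 -0.2188  0.0718] [0.019895261153578758, 0.019117463380098343] z=.07 ray [ 0.445  -0.2208  0.07  ]
tall 382 [225.8 198.4] [ 0.6258 -0.2066  0.0694] [0.044468484818935394, 0.04605100303888321] z=.07 ray [ 0.6262 -0.2059  0.07  ]
tall 296 [343.3 254.7] [0.567  0.0455 0.0798] [0.02769407443702221, 0.02112971432507038] z=.07 ray [0.5605 0.0386 0.07  ]
tall 163 [360.9 268.7] [0.5554 0.0757 0.0635] [0.05989150330424309, 0.011879155412316322] z=.07 ray [0.56   0.0799 0.07  ]
tall 1128 [462.3 320.5] [0.514  0.249  0.0639] [0.06719139218330383, 0.10428733378648758] z=.07 ray [0.5186 0.2518 0.07  ]
```

```bash
cat >> h.py <<'E'
YAW=np.radians(13.43);C0=np.array([.5428,.1288])
cal=lambda x,y:C0+np.array([x*np.cos(YAW)-y*np.sin(YAW),x*np.sin(YAW)+y*np.cos(YAW)])
tocal=lambda p:(lambda d:np.array([d[0]*np.cos(YAW)+d[1]*np.sin(YAW),-d[0]*np.sin(YAW)+d[1]*np.cos(YAW)]))(np.asarray(p)[:2]-C0)
def quat(k): 
    a=(YAW+np.pi/2+k*np.pi)/2; return [np.cos(a),np.sin(a),0,0]
def st(t=""):
    s=r.read_state();print(t,round(s["time_s"],2),np.round(s["eef_pos"],4),"F",np.round(s["contact_force"],1),"w",round(s["grip_width"],4),"g",round(s["grip_force"],1))
E
python3 - <<'E'
from h import *
P=np.array([.6240,-.2075])
for k in(0,-1): 
    for p in([*P,.2],[*P,.051],[*cal(0,.03),.064],[*cal(0,-.09),.064]): print(k,np.round(r.solve_ik(p,quat(k)),2) if r.solve_ik(p,quat(k)) is not None else None)
E
```

```text
0 [-0.44  0.63  1.2  -0.    1.31 -0.67]
0 [-0.44  0.78  1.35 -0.    1.01 -0.67]
0 [ 0.15  0.62  1.66 -0.    0.86 -0.08]
0 [-0.06  0.63  1.64 -0.    0.87 -0.3 ]
-1 [-0.44  0.63  1.2  -0.    1.31  2.47]
-1 [-0.44  0.78  1.35 -0.    1.01  2.47]
-1 [ 0.15  0.62  1.66 -0.    0.86  3.06]
-1 [-0.06  0.63  1.64 -0.    0.87  2.84]
```

Run:
```python
from h import *
P=np.array([.6240,-.2075]);q=quat(0)
command_gripper(.085,force=25)
r.reach([*P,.17],q)
s=r.read_state();p,d=optics.get_image("wrist");cv2.imwrite("pics/w1.png",p[...,::-1])
M=optics.camera_model("wrist");from scipy.spatial.transform import Rotation as Ro
T=M["tool_from_camera"];v,u=np.mgrid[:480,:640]
X=(np.dstack([u,v,np.ones_like(u)])*d[...,None])@np.linalg.inv(M["K"]).T@T[:3,:3].T+T[:3,3]
W=X@Ro.from_quat(s["eef_rot"]).as_matrix().T+s["eef_pos"]
m=(d>0)&(abs(W[...,2]-.07)<.004)&(np.hypot(W[...,0]-P[0],W[...,1]-P[1])<.035)
if m.sum()>50: print(m.sum(),cv2.minEnclosingCircle(W[m][:,:2].astype(np.float32)),np.median(W[m][:,2]))
st("hover")
```

```text
3449 ((0.6235290765762329, -0.20978213846683502), 0.022591497749090195) 0.06945016218751404
hover 2.36 [ 0.6235 -0.2088  0.1703] F [ 1.2 -0.   0.4] w 0.085 g 0.0
```

View pics/w1.png

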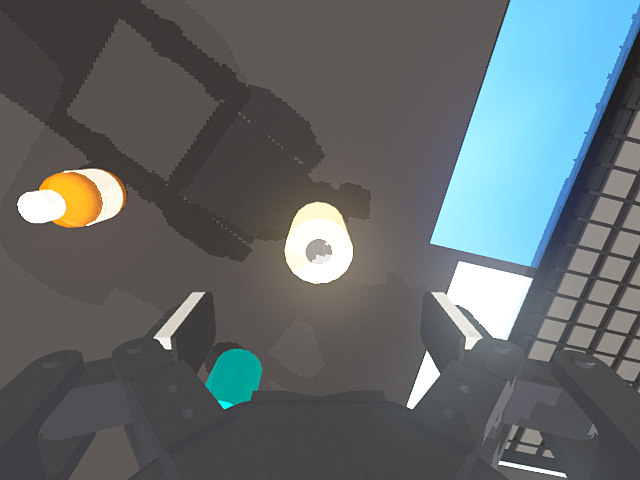

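The wrist view shows the cream dot at (319,248), centred between the open fingers. The bottle (80,200) and teal (235,375) are clear of them. The measured radius of 22.6 mm and height of 69.5 mm match the phantom, so I'm picking it.

Run:
```python
from h import *
q=quat(0);P=[.6236,-.209]
r.move_straight([*P,.052],q,speed=.12,max_force=15);st("down")
command_gripper(.03,force=30);st("grip")
r.move_straight([*P,.19],q,speed=.15);st("up")
r.reach([*cal(0,.028),.19],q);st("over")
r.hold(.2)
print("below",r.move_straight([*cal(0,.028),.075],q,speed=.12,max_force=12));st("low")
print(tocal(r.read_state()["eef_pos"]))
p,d=optics.get_image("scene");cv2.imwrite("pics/s2.png",cv2.resize(p[200:400,270:530,::-1],(780,600)))
```

```text
down 3.49 [ 0.6242 -0.2092  0.0529] F [ 0.9  0.6 -0.9] w 0.0849 g 0.0
grip 3.94 [ 0.6239 -0.2091  0.0526] F [-0.8  0.4  4.3] w 0.0442 g 30.7
up 5.01 [ 0.623  -0.2088  0.1887] F [-0.1  0.1 -1.1] w 0.0447 g 30.8
over 6.41 [0.5369 0.1551 0.19  ] F [-0.7 -0.8 -1. ] w 0.0445 g 30.8
below False
low 7.72 [0.5368 0.1561 0.0757] F [-0.3 -0.4 -1. ] w 0.0445 g 30.8
[0.00054126 0.02795642]
```

View pics/s2.png

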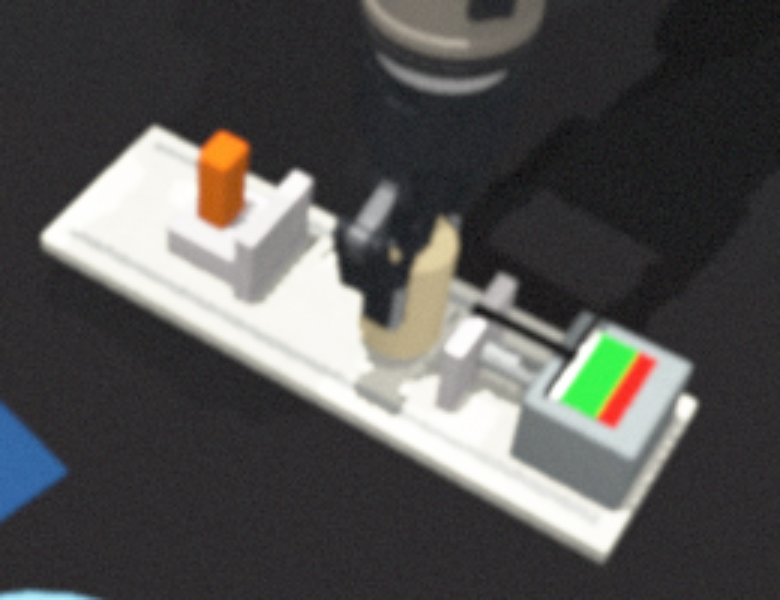

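The crop shows the phantom upright just above the bed, between the jaw plate (270,240) and the pad (460,360). The pointer is on the white strip. Next I set it down and release it, then go to the tab.

Run:
```python
from h import *
q=quat(0);P=cal(0,.028)
print(r.move_straight([*P,.0615],q,speed=.03,max_force=4));st("set")
command_gripper(.085);st("open")
r.move_straight([*P,.19],q,speed=.15)
ty=-.090
r.reach([*cal(-.0005,ty),.19],q);r.hold(.1)
p,d=optics.get_image("top");W=cloud("top",d)
box=(d>0)&(W[...,0]>.4)&(W[...,0]<.7)&(W[...,1]>0)&(W[...,1]<.35)&(W[...,2]>.06)
for b in blobs(box&(W[...,2]<.1)): print(b[1],tocal(W[b[0]].mean(0)).round(4),W[b[0]][:,2].mean().round(4))
s=r.read_state();cv2.imwrite("pics/w3.png",optics.get_image("wrist")[0][...,::-1]);st("tab")
```

```text
True
set 8.17 [0.5366 0.1561 0.0642] F [0.1 0.1 2.7] w 0.0445 g 31.1
open 8.65 [0.536  0.156  0.0639] F [-0.8 -0.2  0.6] w 0.0849 g 0.0
505 [-0.0024  0.0259] 0.0813
795 [-0.0065  0.1101] 0.0642
tab 10.38 [0.5629 0.0423 0.1897] F [-0.1  0.3 -0. ] w 0.0852 g 0.0
```

View pics/w3.png

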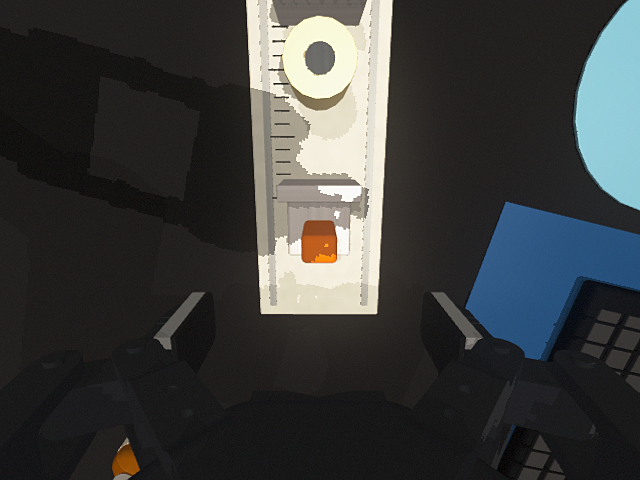

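The wrist view shows the phantom standing on the bed at (319,58), with the tab centred between the fingers at (319,242). Next I pinch the tab and slide the jaw.

Run:
```python
from h import *
q=quat(0);A=lambda y,z:[*cal(-.0005,y),z]
print(r.move_straight(A(-.09,.076),q,speed=.1,max_force=15));st("down")
command_gripper(.01,force=50);st("pinch")
for y in(-.04,-.015,-.008):
    print(r.move_straight(A(y,.076),q,speed=.04,max_force=30));st(y);print(tocal(r.read_state()["eef_pos"]).round(4))
p,d=optics.get_image("scene");cv2.imwrite("pics/s4.png",cv2.resize(p[200:400,270:530,::-1],(780,600)))
```

```text
False
down 11.68 [0.5637 0.0411 0.0767] F [ 0.5 -0.   0.9] w 0.0854 g 0.0
pinch 12.26 [0.5637 0.0412 0.0763] F [1.8 1.1 1.2] w 0.0231 g 51.4
False
-0.04 13.66 [0.5524 0.0885 0.0763] F [ 3.3 -5.7  2.6] w 0.0232 g 51.5
[-0.     -0.0414]
False
-0.015 14.43 [0.5466 0.1127 0.0763] F [ 3.1 -8.6  2.1] w 0.0235 g 51.5
[-0.0001 -0.0166]
False
-0.008 14.76 [0.545  0.1194 0.0763] F [ 2.5 -7.8  1.9] w 0.0235 g 51.5
[-0.     -0.0096]
```

View pics/s4.png

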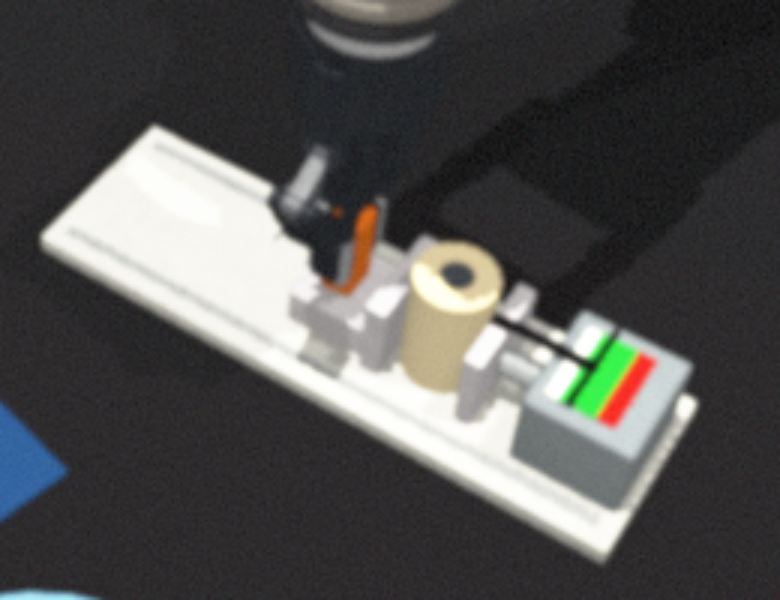

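The phantom is upright and clamped. The pointer, around (593,365), has only just entered the green band, so I'll go about 8 mm further, towards mid-green.

Run:
```python
from h import *
q=quat(0);A=lambda y,z:[*cal(-.0005,y),z]
print(r.move_straight(A(-.0005,.076),q,speed=.03,max_force=25));st();print(tocal(r.read_state()["eef_pos"]).round(4))
r.hold(.2);command_gripper(.085);st("open")
r.move_straight(A(-.0005,.2),q,speed=.12)
r.reach([*cal(0,-.2),.25],q);r.hold(.3);st("away")
p,d=optics.get_image("scene");cv2.imwrite("pics/s5.png",cv2.resize(p[120:420,150:530,::-1],(760,600)))
```

```text
False
 15.21 [0.5433 0.1264 0.0763] F [ 4.2 -8.3  2.8] w 0.0233 g 51.5
[-0.     -0.0024]
open 16.03 [0.5424 0.1283 0.076 ] F [-0.   0.3 -0.3] w 0.0848 g 0.0
away 18.35 [ 0.5892 -0.0645  0.2498] F [0.3 0.3 0.1] w 0.0851 g 0.0
```

View pics/s5.png

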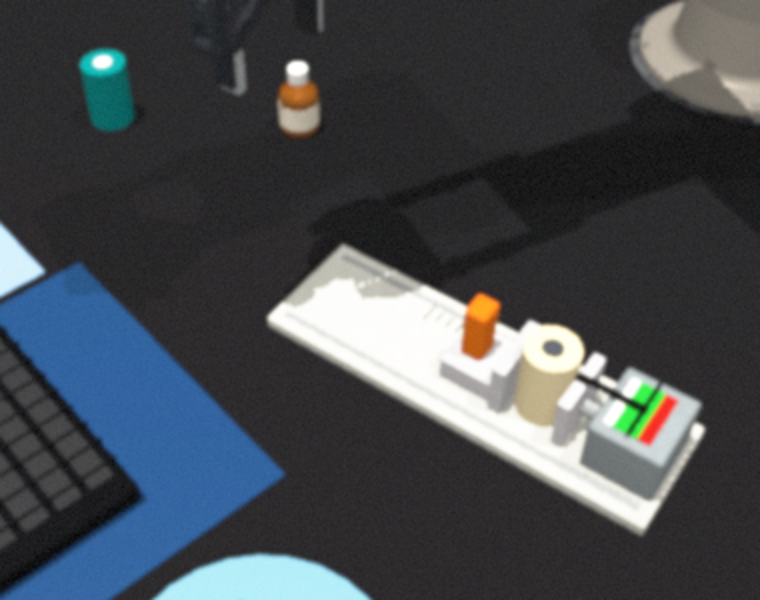

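The pointer (around 645,408) stands mid-green with green on both sides. The phantom is upright and clamped at (548,375), the teal phantom hasn't moved, and the arm is clear. I'm handing it in.

```bash
python3 -c "
from h import *
print(r.finish_job())"
```

```text
the job is handed in; nothing more can be done
None
```

The cream phantom stands clamped in the caliper with the pointer in mid-green, the teal phantom was left where it was, and the job was handed in at about 18 s with the arm clear.

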